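Find the slide box whose door binds

TASK

One of the three small steel slide boxes has a door that binds; which one can only be felt. Swing the doors gently by their handles to find it: leave the two that move freely standing wide open, but do not force the one that binds - as soon as its resistance builds up, ease it back shut - and do not drag or tip the boxes. Only then set the brass weight down gently, upright, in the middle of the top of the box that binds, and leave everything else on the table alone.

Things in the scene. Friction and masses are not known exactly. Their poses are not given: they have to be found in the camera images.
- weight: brass paperweight, a solid of revolution: round base 52 mm across and 20 mm high, and above it a plain round grip 20 mm across rising to 95 mm; about 0.45 kg. Origin at the centre of its underside, z up. It stands on the table to the left or the right of the boxes.
- box_p: one of three identical grey steel slide boxes, loose on a rubber foot, about 4.5 kg (some 20 N on the handle drags or tips it): 130 mm deep (x), 140 wide (y), flat empty top at 120 mm. Origin at the centre of its underside; its -x side is the front, covered by the door. The upright hinge axis is at x = -70, y = +67 mm (left end of the front seen from the robot).
- handle_p (a point): grip point on the door handle of box_p, on the axis of a bare upright steel bar 12 mm across, free at its upper end (130 mm up), joined to the door by a level arm 50 mm up. 105 mm above the table; door shut: x = -108, y = -48 mm in the box frame; 27 mm clear between bar and panel. Axes turn with the door: -x out of its front, y along the panel to the hinge, z up.
- door_p (a joint): door angle of box_p, rad: 0 shut, up to 1.9; opens towards the robot, clockwise from above. A sound door takes an even 0.5 to 2 N at the handle and stays where left. One that binds resists more the further it opens (about 4 N at 0.1 rad, 8 N at 0.2, 11 N at 0.3, 18 N at 0.5) and springs back nearly shut when let go.
- box_q: one of three identical grey steel slide boxes, loose on a rubber foot, about 4.5 kg (some 20 N on the handle drags or tips it): 130 mm deep (x), 140 wide (y), flat empty top at 120 mm. Origin at the centre of its underside; its -x side is the front, covered by the door. The upright hinge axis is at x = -70, y = +67 mm (left end of the front seen from the robot).
- handle_q (a point): grip point on the door handle of box_q, on the axis of a bare upright steel bar 12 mm across, free at its upper end (130 mm up), joined to the door by a level arm 50 mm up. 105 mm above the table; door shut: x = -108, y = -48 mm in the box frame; 27 mm clear between bar and panel. Axes turn with the door: -x out of its front, y along the panel to the hinge, z up.
- door_q (a joint): door angle of box_q, rad: 0 shut, up to 1.9; opens towards the robot, clockwise from above. A sound door takes an even 0.5 to 2 N at the handle and stays where left. One that binds resists more the further it opens (about 4 N at 0.1 rad, 8 N at 0.2, 11 N at 0.3, 18 N at 0.5) and springs back nearly shut when let go.
- box_r: one of three identical grey steel slide boxes, loose on a rubber foot, about 4.5 kg (some 20 N on the handle drags or tips it): 130 mm deep (x), 140 wide (y), flat empty top at 120 mm. Origin at the centre of its underside; its -x side is the front, covered by the door. The upright hinge axis is at x = -70, y = +67 mm (left end of the front seen from the robot).
- handle_r (a point): grip point on the door handle of box_r, on the axis of a bare upright steel bar 12 mm across, free at its upper end (130 mm up), joined to the door by a level arm 50 mm up. 105 mm above the table; door shut: x = -108, y = -48 mm in the box frame; 27 mm clear between bar and panel. Axes turn with the door: -x out of its front, y along the panel to the hinge, z up.
- door_r (a joint): door angle of box_r, rad: 0 shut, up to 1.9; opens towards the robot, clockwise from above. A sound door takes an even 0.5 to 2 N at the handle and stays where left. One that binds resists more the further it opens (about 4 N at 0.1 rad, 8 N at 0.2, 11 N at 0.3, 18 N at 0.5) and springs back nearly shut when let go.
- loupe: a black magnifier, a bystander to leave alone; origin at the centre of its underside
- paste_jar: a jar, a bystander to leave alone; origin at the centre of its underside
- folder: a flat white bone folder, a bystander to leave alone; origin at the centre of its underside
- ruler: a steel ruler, a bystander to leave alone; origin at the centre of its underside
- eraser: an eraser, a bystander to leave alone; origin at the centre of its underside
Things that resemble listed ones, but are neither listed nor needed, are in the scene too. There is more than one size of the weight; the one meant has the size given above.

How it is judged:
By the outcome, as a careful person would: the job done as asked, in the order asked, and still so for the second after the job is handed in, with the robot touching nothing.
It also fails if it takes over 72 s, if anything falls off the work surface, if the arm or the gripper's body presses on something with over 40 N, if the wrist force passes 120 N, or if a joint passes its speed limit or range.

ROBOT

A 6-joint arm with a two-finger parallel gripper is mounted at the origin on the work surface. World frame = base frame: x ahead of the robot, y to its left, z up, the work surface at z = 0. Lengths are in mm, angles in rad, forces in N, time in s.
With the tool pointing down it reaches from about 350 to 775 mm from the base axis. Payload 7.3 kg.
Tool frame: the origin (TCP) lies midway between the tips of the shut fingers; the grasp point (between the pads) lies 19 mm behind it; z points along the fingers, x is the direction in which the jaws open and shut, and the axes are right-handed (so a half turn about z gives the same grasp; the last joint's range is limited). The gripper opens to 92 mm and grips with 3 to 60 N. Pads are 19 mm wide; open, the fingers measure 130 mm over their backs; the gripper's body (75 mm by 190 mm) begins 47 mm behind the grasp point.
Start: joints at [-1.252, 0.342, 1.524, -0, 1.275, -0.146], TCP at [235.352, -469.312, 226.741] pointing down, gripper open.
Joint ranges: [-2.53, 2.53], [-0.77, 2.02], [0.04, 2.7], [-1, 4.14], [0.28, 2.66], [-3.11, 3.11]. Speed limits (rad/s): [2.57, 2.57, 3.14, 3.14, 3.14, 3.14].

INTERFACE

Orientations are given as [roll, pitch, yaw] about the fixed x, y, z axes, in that order (R = Rz(yaw) Ry(pitch) Rx(roll)).
In Python, from plant import bot gives the robot as it stands.
- The arm moves only by the shell command python3 -m pendant 'ROWS' [OPENING]. ROWS is JSON, a list of rows, each an object with "linear": the shift along the world's x, y, z in mm, a list of three; "twist": the turn about the world's z in degrees. In form: [{"linear": [x, y, z], "twist": twist}, ...]. A call has 1 to 20 rows; each row is the pose to reach, as a shift and turn from the pose commanded when the call began; what a row does not reach only later rows make up. A row lasts 1/8 s, in which the tool goes at most 62.5 mm and 10.7 degrees, less where a joint would pass 70% of its speed; a pose out of reach is approached as far as the arm can. A call with a gripper value outside its range is refused whole. OPENING is the closure in counts, from 0 (fully open) to 255 (shut), set as the call begins (- or left out, the last holds). The fingers move at their own pace and stop on an object; the grip force is fixed at half the most. Time passes only in rows, so rows that repeat a pose let the fingers close. It gives the time, the measured TCP pose, the force and the opening at its end, in the units of the state.
- bot.get_obs(): the state, without advancing time (a new reading comes with each control period).
- bot.capture(name): name is "scene" or "top" or "wrist"; returns a dict with "frame" (400x640x3 uint8, blue, green, red), "z_map" (400x640 float32, mm along the optical axis (not along the pixel's ray), 0 where there is no reading), "fx", "fy", "cx", "cy" (pixels), "rvec" (rotation vector, rad) and "tvec" (3), from world to camera coordinates, as OpenCV has them. Camera axes: x right, y down, z forward; pixel columns grow to the right and rows downward; lengths in mm; the calibration is good to about 2 mm. A picture is of the moment at which its call begins.
- bot.close_job(): hands the job in, once; it reports no verdict.
The state is a dict: "time": time; "joint_positions": joint angles; "dq": joint speeds; "tau": joint torques, N m; "tool_pos": TCP position; "tcp_rot": TCP orientation; "contact_force": force on the tool from outside, world axes, zero at the start; "moment": the same for the moment, N m; "grip_width": finger opening in mm.
Only numpy, scipy, OpenCV 4.12 (cv2) and the standard library are available. Lean on these libraries where they do the work, as an engineer would, in place of code of your own. Each camera call takes 0.05 s, during which the arm holds its last target. There are 200 camera calls.

## Working session

There is one attempt and no reset: what is moved stays moved. The work goes in short steps, Python scripts to look and compute and a shell command to move; the robot and the scene stay as the last step left them, time stands still between calls to the robot, and variables do not carry over. Pictures are saved under pics/ and viewed, about 8 in all and at most 12, crops included, and the job is handed in when it is done.

```bash
mkdir -p pics; ls; cat > h.py <<'E'
import numpy as np, cv2
from plant import bot
def grab(name,png=None):
    c=bot.capture(name)
    if png: cv2.imwrite('pics/'+png,c['frame'])
    np.savez('/tmp/'+name+'.npz',**c)
    return c
def pts(c):
    z=c['z_map'].astype(float); v,u=np.mgrid[:z.shape[0],:z.shape[1]]
    P=np.dstack([(u-c['cx'])/c['fx']*z,(v-c['cy'])/c['fy']*z,z])
    R=cv2.Rodrigues(np.array(c['rvec'],float))[0]
    W=(P-np.array(c['tvec'],float).ravel())@R
    W[z==0]=np.nan
    return W
E
python3 - <<'E'
from h import *
a=grab('scene','s0.png');b=grab('top','t0.png')
for c in(a,b):
    R=cv2.Rodrigues(np.array(c['rvec'],float))[0]; print(-R.T@np.array(c['tvec'],float).ravel(), R[2], c['fx'])
o=bot.get_obs();print(o['time'],o['tool_pos'],o['tcp_rot'],o['contact_force'],o['grip_width'])
E
```

```text
pics
[ 916.91183818 -622.25160784 1135.97971805] [-0.303621    0.4940624  -0.81468806] 498.39708335996886
[ 398.67800075   18.47854384 1121.27261396] [ 0.12186675  0.01983476 -0.99234826] 398.2659668860222
0.1 [ 235.21398821 -468.96363538  226.12181519] [-3.14142252e+00  1.35135195e-03 -1.10603006e+00] [ 0.26846169 -0.97336105 -1.56532315] 91.84394887161778
```

View pics/s0.png

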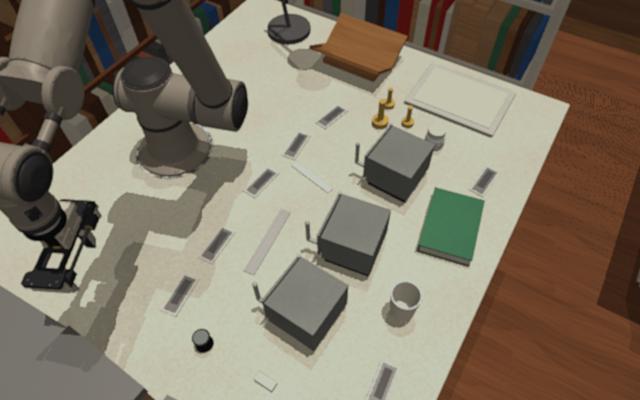

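View pics/t0.png

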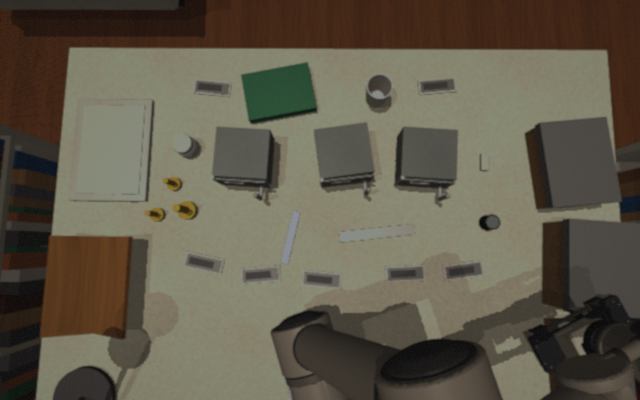

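The top view shows three boxes at (243,155), (344,153) and (428,155), with handles at (263,195), (368,190) and (441,197). There are three brass candidates for the weight: (186,210), (173,184) and (155,214). In the scene view they are at (380,118), (389,98) and (407,117). I'll measure them all.

```bash
python3 - <<'E'
from h import *
for n in('top','scene'):
    c=dict(np.load(f'/tmp/{n}.npz'));W=pts(c);z=W[...,2]
    print(n,'table',np.nanmedian(z[np.abs(z)<10]))
    hsv=cv2.cvtColor(c['frame'],cv2.COLOR_BGR2HSV)
    m=((hsv[...,0]>15)&(hsv[...,0]<32)&(hsv[...,1]>130)&(W[...,0]>150)&(W[...,0]<800)&(abs(W[...,1])<600)&(z>-5)&(z<160)).astype(np.uint8)
    k,l,s,ce=cv2.connectedComponentsWithStats(m)
    for i in range(1,k):
        if s[i,4]<25: continue
        Q=W[l==i]; zt=np.nanpercentile(Q[:,2],[5,50,98]); lo=Q[Q[:,2]<30]; hi=Q[Q[:,2]>zt[2]-12]
        print(' brass',ce[i].round(),s[i,4],'z',zt.round(),'lo',lo.mean(0).round(1),np.ptp(lo,axis=0).round(),'hi',np.median(hi,axis=0).round(1),'bbox',s[i,:4])
    m=((abs(z-120)<6)&(W[...,0]>250)&(W[...,0]<750)&(abs(W[...,1])<350)).astype(np.uint8)
    m=cv2.morphologyEx(m,cv2.MORPH_OPEN,np.ones((9,9)))
    k,l,s,ce=cv2.connectedComponentsWithStats(m)
    for i in range(1,k):
        if s[i,4]<500: continue
        Q=W[l==i]; print(' box',ce[i].round(),s[i,4],cv2.minAreaRect(Q[:,:2].astype(np.float32)),np.median(Q[:,2]).round(1),cv2.fitLine(Q[:,:2].astype(np.float32),1,0,.1,.1).ravel()[2:])
    # handles: bar tops
    m=((z>80)&(z<140)&(W[...,0]>250)&(W[...,0]<750)&(abs(W[...,1])<350)).astype(np.uint8)
    m2=m&~cv2.dilate(cv2.morphologyEx(m,cv2.MORPH_OPEN,np.ones((13,13))),np.ones((9,9)))
    k,l,s,ce=cv2.connectedComponentsWithStats(m2)
    for i in range(1,k):
        if s[i,4]<4: continue
        Q=W[l==i]; print(' bar?',ce[i].round(),s[i,4],np.median(Q,axis=0).round(1),np.nanmax(Q[:,2]).round())
f=dict(np.load('/tmp/scene.npz'))['frame'];g=dict(np.load('/tmp/top.npz'))['frame']
a=cv2.resize(f[75:135,350:450],None,fx=4,fy=4,interpolation=2);b=cv2.resize(g[165:225,135:235],None,fx=4,fy=4,interpolation=2)
cv2.imwrite('pics/w.png',np.hstack([a,b]))
E
```

```text
top table -0.7500279594316017
 brass [173. 183.] 156 z [12. 17. 72.] lo [558.9 449.   15.6] [32. 38. 20.] hi [559.6 451.   70.2] bbox [163 178  18  12]
 brass [185. 210.] 287 z [17. 22. 96.] lo [484.6 404.9  20.5] [45. 48. 18.] hi [484.9 408.8  93.3] bbox [173 202  24  17]
 brass [156. 214.] 162 z [12. 17. 73.] lo [472.1 491.5  15.5] [34. 34. 23.] hi [472.2 493.4  70.6] bbox [145 208  19  13]
 box [344. 150.] 2563 ((637.5167236328125, -23.790786743164062), (131.6444549560547, 140.1043243408203), 8.809389114379883) 119.1 [631.3648  -33.19933]
 box [240. 153.] 2516 ((628.7107543945312, 241.43865966796875), (140.5900421142578, 130.77572631835938), 87.08259582519531) 119.2 [632.0671  248.29724]
 box [431. 153.] 2648 ((632.6121215820312, -243.26962280273438), (139.6669464111328, 131.17576599121094), 86.97872161865234) 119.0 [ 648.12225 -226.53394]
 bar? [268. 130.] 10 [687.9 173.1 118.5] 122.0
 bar? [402. 132.] 13 [ 691.5 -176.2   99.7] 105.0
 bar? [454. 156.] 32 [ 625.5 -303.   119.1] 122.0
 bar? [344. 180.] 156 [559.9 -22.1 101.7] 126.0
 bar? [243. 183.] 108 [552.  240.6  98.7] 116.0
 b
[... 795 characters left out ...]
2 ((631.4055786132812, -242.730712890625), (142.440673828125, 133.8502960205078), 86.47746276855469) 119.3 [ 631.0889  -238.99503]
 bar? [390. 124.] 6 [561.1 311.1 126.6] 127.0
 bar? [357. 149.] 59 [519.9 194.2 109.5] 131.0
 bar? [407. 186.] 7 [687.3 168.   83.2] 89.0
 bar? [340. 192.] 6 [556.8  34.  125.4] 127.0
 bar? [307. 228.] 66 [538.2 -90.5 109.8] 130.0
 bar? [318. 237.] 57 [574.5 -97.1 111.1] 122.0
 bar? [299. 256.] 27 [ 567.1 -173.3  123. ] 130.0
 bar? [346. 254.] 7 [652.3 -92.7  84.1] 88.0
 bar? [331. 276.] 29 [ 657.  -178.4  119.4] 124.0
 bar? [255. 289.] 66 [ 524.7 -288.1  114.2] 132.0
 bar? [272. 287.] 4 [ 557.2 -268.2  119.7] 120.0
 bar? [334. 311.] 4 [ 698.  -231.8   81.8] 87.0
```

View pics/w.png

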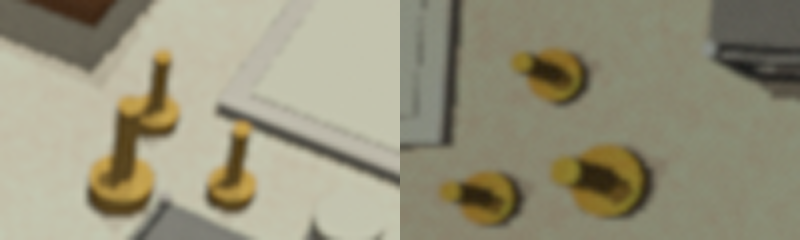

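The 95 mm weight is the large one, at top (186,210), about (486,408) in world x, y. The other two are about 71 mm tall. The handle positions from both views agree with the box model within about 3 mm. I'll hook each bar with loosely set jaws, about 20 mm apart, so nothing gets squeezed or dragged. I'm starting with the right box.

```bash
python3 -m pendant '[{"linear":[20,12,0],"twist":4},{"linear":[55,35,0],"twist":12},{"linear":[95,60,0],"twist":20},{"linear":[140,90,0],"twist":30},{"linear":[185,118,0],"twist":40},{"linear":[225,145,-5],"twist":48},{"linear":[258,166,-15],"twist":55},{"linear":[278,179,-25],"twist":59},{"linear":[286,184,-30],"twist":60.2},{"linear":[286,184,-30],"twist":60.2},{"linear":[286,184,-30],"twist":60.2}]' 200
python3 - <<'E'
from h import *
c=grab('wrist','w1.png');o=bot.get_obs();print(o['time'],o['tool_pos'],o['tcp_rot'],o['contact_force'],o['grip_width'])
W=pts(c);z=W[...,2];m=(z>120)&(z<140)&(W[...,0]<552)
k,l,s,ce=cv2.connectedComponentsWithStats(m.astype(np.uint8))
for i in range(1,k):
    if s[i,4]>10: print(ce[i].round(),s[i,4],np.median(W[l==i],axis=0).round(1),np.ptp(W[l==i],axis=0).round(1))
m=(abs(z-119)<4)&(W[...,0]>480);
if m.sum()>500: print(cv2.minAreaRect(W[m][:,:2].astype(np.float32)))
E
```

```text
time: 1.48
tool_pos: [520.7, -286.1, 197.1]
tcp_rot: [3.141, -0.0, -0.057]
contact_force: [-0.2, -0.3, 0.7]
grip_width: 20.0
1.525 [ 520.76486744 -286.16742607  197.24038248] [ 3.14107903e+00 -4.97103306e-04 -5.71970214e-02] [-0.25149038 -0.38610436 -0.55609492] 19.633014693764693
[320. 206.] 171 [ 522.1 -284.7  128.6] [11.4 10.6 11.4]
((608.7762451171875, -243.58514404296875), (140.2850341796875, 180.31057739257812), 86.81314086914062)
```

View pics/w1.png

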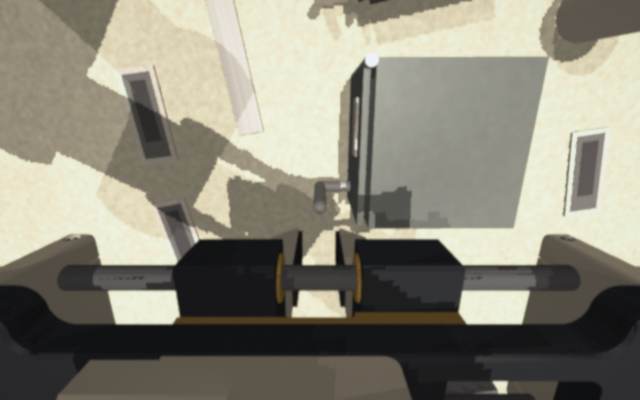

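The wrist view shows bar C at (320,195), which works out to (522,-285), and this agrees with the other two views. Next I'll lower the tool over it and compute the arc offsets.

```bash
python3 -m pendant '[{"linear":[1,1,-20]},{"linear":[1,1,-50]},{"linear":[1,1,-80]},{"linear":[1,1,-100]},{"linear":[1,1,-107]},{"linear":[1,1,-109]},{"linear":[1,1,-109]}]'
cat > arc.py <<'E'
import numpy as np,sys
bx,by,yaw=map(float,sys.argv[1:4])
def R(a):return np.array([[np.cos(a),-np.sin(a)],[np.sin(a),np.cos(a)]])
y=np.radians(yaw);h=np.array([-70,67.]);b=np.array([-108,-48.])
print('bar',(np.array([bx,by])+R(y)@b).round(1))
for t in [0,.04,.08,.12,.16,.2,.25,.3,.4,.5,.6,.7,.8,.9,1,1.1,1.2,1.3,1.4,1.45,1.5,1.55]:
    for e in (4,0):
        d=R(y)@(h+R(-t)@(b-h+[-e,0])-b); print(t,['','','','','hook'][e],d.round(1),round(-np.degrees(t),1),end='  ')
    print()
E
for a in "632 -243 -3.2" "637 -23.7 8.8" "628.6 240.7 -2.9"; do python3 arc.py $a; done
```

```text
bar [ 521.5 -284.9]
0 hook [-4.   0.2] -0.0  0  [0. 0.] -0.0  
0.04 hook [-8.5  2.2] -2.3  0.04  [-4.5  1.9] -2.3  
0.08 hook [-12.8   4.4] -4.6  0.08  [-8.9  3.9] -4.6  
0.12 hook [-17.1   6.8] -6.9  0.12  [-13.2   6.1] -6.9  
0.16 hook [-21.3   9.4] -9.2  0.16  [-17.4   8.5] -9.2  
0.2 hook [-25.4  12.1] -11.5  0.2  [-21.5  11.1] -11.5  
0.25 hook [-30.3  15.7] -14.3  0.25  [-26.5  14.5] -14.3  
0.3 hook [-35.1  19.5] -17.2  0.3  [-31.3  18.1] -17.2  
0.4 hook [-44.   27.9] -22.9  0.4  [-40.4  26.2] -22.9  
0.5 hook [-52.   37.2] -28.6  0.5  [-48.6  35.1] -28.6  
0.6 hook [-59.1  47.2] -34.4  0.6  [-55.9  44.7] -34.4  
0.7 hook [-65.1  57.8] -40.1  0.7  [-62.2  55.1] -40.1  
0.8 hook [-70.  69.] -45.8  0.8  [-67.4  66. ] -45.8  
0.9 hook [-73.8  80.7] -51.6  0.9  [-71.5  77.4] -51.6  
1 hook [-76.4  92.6] -57.3  1  [-74.4  89.1] -57.3  
1.1 hook [-77.8 104.8] -63.0  1.1  [-76.2 101.1] -63.0  
1.2 hook [-78. 117.] -68.8  1.2  [-76.8 113.2] -68.8  
1.3 hook [-77.  129.2] -74.5  1.3  [-76.1 125.3] -74.5  
1.4 hook [-74.7 141.2] -80.2  1.4  [-74.2 137.3] -80.2  
1.45 hook [-73.1 147.1]
[... 2020 characters left out ...]
34.4  0.6  [-56.1  44.4] -34.4  
0.7 hook [-65.4  57.5] -40.1  0.7  [-62.5  54.8] -40.1  
0.8 hook [-70.4  68.7] -45.8  0.8  [-67.7  65.6] -45.8  
0.9 hook [-74.2  80.3] -51.6  0.9  [-71.9  77. ] -51.6  
1 hook [-76.9  92.2] -57.3  1  [-74.9  88.7] -57.3  
1.1 hook [-78.4 104.4] -63.0  1.1  [-76.7 100.7] -63.0  
1.2 hook [-78.6 116.6] -68.8  1.2  [-77.3 112.8] -68.8  
1.3 hook [-77.6 128.8] -74.5  1.3  [-76.8 124.9] -74.5  
1.4 hook [-75.4 140.8] -80.2  1.4  [-75.  136.9] -80.2  
1.45 hook [-73.9 146.8] -83.1  1.45  [-73.6 142.8] -83.1  
1.5 hook [-72.1 152.6] -85.9  1.5  [-72.  148.6] -85.9  
1.55 hook [-69.9 158.3] -88.8  1.55  [-70.  154.3] -88.8  schema error: expected keys linear, twist
```

The pendant rejected that call because every row needs a twist, so nothing moved. I'll send it again.

```bash
python3 -m pendant '[{"linear":[1,1,-20],"twist":0},{"linear":[1,1,-50],"twist":0},{"linear":[1,1,-80],"twist":0},{"linear":[1,1,-100],"twist":0},{"linear":[1,1,-107],"twist":0},{"linear":[1,1,-109],"twist":0},{"linear":[1,1,-109],"twist":0}]'
```

```text
time: 2.4
tool_pos: [522.7, -284.8, 88.7]
tcp_rot: [3.141, -0.001, -0.056]
contact_force: [0.6, 0.6, 0.1]
grip_width: 19.7
```

Down around the bar with no contact. Now I'll pull gently to about 0.08 rad.

```bash
python3 -m pendant '[{"linear":[-2,0,0],"twist":0},{"linear":[-4,0.2,0],"twist":0},{"linear":[-5.5,0.9,0],"twist":-0.8},{"linear":[-7,1.5,0],"twist":-1.5},{"linear":[-8.5,2.2,0],"twist":-2.3},{"linear":[-10,3,0],"twist":-3},{"linear":[-11.5,3.7,0],"twist":-3.8},{"linear":[-12.8,4.4,0],"twist":-4.6},{"linear":[-12.8,4.4,0],"twist":-4.6}]'
```

```text
time: 3.52
tool_pos: [509.3, -279.7, 87.7]
tcp_rot: [-3.141, 0.0, -0.136]
contact_force: [0.3, -0.6, 0.0]
grip_width: 19.4
```

```bash
python3 -m pendant '[{"linear":[-1.4,0.8,0],"twist":-0.8},{"linear":[-2.8,1.6,0],"twist":-1.5},{"linear":[-4.3,2.4,0],"twist":-2.3},{"linear":[-5.7,3.3,0],"twist":-3.1},{"linear":[-7.1,4.1,0],"twist":-3.8}]'
python3 -m pendant '[{"linear":[-1.4,0.9,0],"twist":-0.8},{"linear":[-2.8,1.8,0],"twist":-1.5},{"linear":[-4.1,2.7,0],"twist":-2.3},{"linear":[-5.5,3.6,0],"twist":-3.1}]'
python3 - <<'E'
from h import *
o=bot.get_obs();print(o['time'],o['tool_pos'],o['contact_force'])
W=pts(grab('wrist','w2.png'));z=W[...,2];m=(z>122)&(z<135)&(W[...,0]<552)&(W[...,0]>440)
k,l,s,ce=cv2.connectedComponentsWithStats(m.astype(np.uint8))
for i in range(1,k):
    if s[i,4]>10: print(ce[i].round(),s[i,4],np.median(W[l==i],axis=0).round(1),np.ptp(W[l==i],axis=0).round(1))
W=pts(grab('top'));z=W[...,2]
E
```

```text
time: 4.15
tool_pos: [502.3, -275.7, 87.7]
tcp_rot: [-3.142, 0.0, -0.203]
contact_force: [1.7, -0.4, 0.6]
grip_width: 19.9
time: 4.65
tool_pos: [496.9, -272.1, 87.7]
tcp_rot: [-3.142, -0.0, -0.257]
contact_force: [1.6, -0.4, -0.9]
grip_width: 19.8
4.65 [ 496.86285506 -272.1033222    87.69269136] [ 1.6281309  -0.44616134 -0.89633203]
[291. 260.] 123 [ 487.2 -259.4  126.3] [5.8 5.7 9.7]
[346. 260.] 128 [ 512.4 -266.5  126.2] [ 7.7  3.6 10. ]
[295. 299.] 73 [ 485.  -276.8  134.3] [3.9 8.2 7. ]
[326. 291.] 20 [ 499.6 -278.8  129.7] [5.3 2.9 3.1]
[342. 298.] 79 [ 506.  -281.7  134.4] [4.1 8.6 8.1]
```

View pics/w2.png

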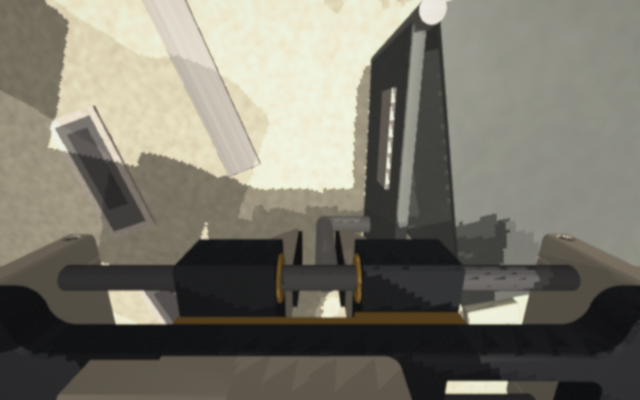

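Box C gives an even 1.6 N at both 0.16 and 0.2 rad, so it's sound. The wrist view shows the bar (322,235) against the rear finger and the door ajar. I'll swing it wide.

```bash
python3 -m pendant '[{"linear":[-2.4,1.8,0],"twist":-1.4},{"linear":[-4.9,3.6,0],"twist":-2.8},{"linear":[-9.7,7.4,0],"twist":-5.7},{"linear":[-14.2,11.5,0],"twist":-8.5},{"linear":[-18.6,15.8,0],"twist":-11.4},{"linear":[-22.7,20.4,0],"twist":-14.3},{"linear":[-26.6,25.1,0],"twist":-17.1},{"linear":[-30.2,30.1,0],"twist":-20},{"linear":[-33.7,35.1,0],"twist":-22.9},{"linear":[-36.8,40.4,0],"twist":-25.8},{"linear":[-39.7,45.7,0],"twist":-28.6},{"linear":[-42.2,51.3,0],"twist":-31.5},{"linear":[-44.6,56.9,0],"twist":-34.3}]'
python3 -m pendant '[{"linear":[-2,5.8,0],"twist":-2.9},{"linear":[-3.8,11.7,0],"twist":-5.8},{"linear":[-5.2,17.6,0],"twist":-8.6},{"linear":[-6.4,23.6,0],"twist":-11.5},{"linear":[-7.2,29.7,0],"twist":-14.4},{"linear":[-7.8,35.8,0],"twist":-17.2},{"linear":[-8,42,0],"twist":-20.1},{"linear":[-8,48,0],"twist":-23},{"linear":[-7.7,54.1,0],"twist":-25.8},{"linear":[-7,60.2,0],"twist":-28.7},{"linear":[-6,66.2,0],"twist":-31.5},{"linear":[-4.7,72.2,0],"twist":-34.4},{"linear":[-3.1,78.1,0],"twist":-37.3},{"linear":[-2.2,81,0],"twist":-38.7},{"linear":[-2.2,81,0],"twist":-38.7},{"linear":[-2.2,77.2,0],"twist":-38.7},{"linear":[-2.2,77.2,0],"twist":-38.7}]'
```

```text
time: 6.38
tool_pos: [452.4, -215.2, 87.9]
tcp_rot: [-3.141, -0.001, -0.857]
contact_force: [2.1, -0.4, -0.5]
grip_width: 19.9
time: 8.5
tool_pos: [449.9, -138.4, 87.6]
tcp_rot: [3.141, 0.0, -1.53]
contact_force: [0.5, -0.1, -0.3]
grip_width: 19.8
```

```bash
python3 -m pendant '[{"linear":[0,0,10],"twist":0},{"linear":[0,0,30],"twist":0},{"linear":[0,0,60],"twist":0},{"linear":[0,0,85],"twist":3},{"linear":[5,3,100],"twist":10},{"linear":[15,9,109],"twist":20},{"linear":[28,17,109],"twist":30},{"linear":[41,25,109],"twist":40},{"linear":[54,32,109],"twist":50},{"linear":[65,38,109],"twist":60},{"linear":[74,43,109],"twist":70},{"linear":[81,47,109],"twist":80},{"linear":[85,49,109],"twist":88},{"linear":[87,50,109],"twist":94},{"linear":[87,50,109],"twist":96.5},{"linear":[87,50,109],"twist":96.5},{"linear":[87,50,109],"twist":96.5}]'
python3 - <<'E'
from h import *
c=grab('wrist');W=pts(c);z=W[...,2];m=(z>120)&(z<140)&(W[...,0]<552)&(W[...,0]>480)
k,l,s,ce=cv2.connectedComponentsWithStats(m.astype(np.uint8))
for i in range(1,k):
    if s[i,4]>10: print(ce[i].round(),s[i,4],np.median(W[l==i],axis=0).round(1),np.ptp(W[l==i],axis=0).round(1))
o=bot.get_obs();print(o['tool_pos'],o['contact_force'])
c=grab('top');cv2.imwrite('pics/t1.png',c['frame'][100:260,130:530])
E
```

```text
time: 10.62
tool_pos: [537.1, -88.1, 197.1]
tcp_rot: [3.142, -0.0, 0.153]
contact_force: [0.5, -0.0, 0.7]
grip_width: 19.9
[317. 206.] 171 [535.6 -86.8 128.7] [11.5 11.1 11.3]
[537.12338798 -88.13795384 196.98216172] [ 0.21449732 -0.00658702  0.14831163]
```

View pics/t1.png

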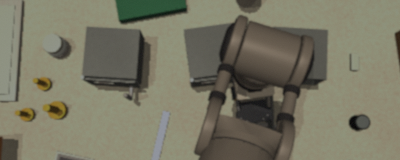

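The arm hides door C in this view, so I'll check it later. Bar B is at (535.6,-86.8), so I'll lower over it and probe.

```bash
python3 -m pendant '[{"linear":[-1.3,1,-20],"twist":0},{"linear":[-1.3,1,-50],"twist":0},{"linear":[-1.3,1,-80],"twist":0},{"linear":[-1.3,1,-100],"twist":0},{"linear":[-1.3,1,-107],"twist":0},{"linear":[-1.3,1,-109],"twist":0},{"linear":[-1.3,1,-109],"twist":0}]'
python3 -m pendant '[{"linear":[-2,-0.3,0],"twist":0},{"linear":[-4,-0.6,0],"twist":0},{"linear":[-5.6,-0.2,0],"twist":-0.8},{"linear":[-7.2,0.1,0],"twist":-1.5},{"linear":[-8.7,0.4,0],"twist":-2.3},{"linear":[-10.3,0.8,0],"twist":-3},{"linear":[-11.9,1.2,0],"twist":-3.8},{"linear":[-13.5,1.7,0],"twist":-4.6}]'
python3 -m pendant '[{"linear":[-1.5,0.5,0],"twist":-0.8},{"linear":[-3,1,0],"twist":-1.5},{"linear":[-4.7,1.4,0],"twist":-2.3}]'
```

```text
time: 11.6
tool_pos: [536.3, -87.3, 88.5]
tcp_rot: [3.141, -0.001, 0.154]
contact_force: [-0.0, 0.8, 1.2]
grip_width: 19.8
time: 12.6
tool_pos: [522.8, -85.4, 88.1]
tcp_rot: [3.141, -0.002, 0.073]
contact_force: [4.2, 0.4, 3.8]
grip_width: 19.7
time: 12.98
tool_pos: [518.3, -84.0, 88.1]
tcp_rot: [3.141, -0.002, 0.033]
contact_force: [6.4, 1.9, 2.7]
grip_width: 19.8
```

The resistance builds: 4.2 N, then 6.4 N at about 0.12 rad, so box B binds. I'll ease it back right away.

```bash
python3 -m pendant '[{"linear":[1.6,-0.5,0],"twist":0.8},{"linear":[3.2,-1,0],"twist":1.5},{"linear":[4.7,-1.4,0],"twist":2.3},{"linear":[6.3,-1.9,0],"twist":3.1},{"linear":[7.9,-2.3,0],"twist":3.9},{"linear":[9.5,-2.7,0],"twist":4.6},{"linear":[11,-3,0],"twist":5.4},{"linear":[12.6,-3.3,0],"twist":6.2},{"linear":[14.2,-3.7,0],"twist":6.9},{"linear":[15.5,-3.5,0],"twist":6.9},{"linear":[17,-3.3,0],"twist":6.9},{"linear":[18.2,-3.1,0],"twist":6.9},{"linear":[18.2,-3.1,0],"twist":6.9}]'
python3 -m pendant '[{"linear":[1.5,0.2,0],"twist":0},{"linear":[3,0.4,0],"twist":0},{"linear":[4,0.6,0],"twist":0},{"linear":[4,0.6,0],"twist":0}]'
```

```text
time: 14.6
tool_pos: [535.9, -87.1, 87.7]
tcp_rot: [3.142, -0.0, 0.154]
contact_force: [0.1, -0.3, -0.8]
grip_width: 19.9
time: 15.1
tool_pos: [539.9, -86.5, 87.7]
tcp_rot: [3.142, -0.0, 0.154]
contact_force: [0.4, 0.1, 0.1]
grip_width: 19.8
```

```bash
python3 -m pendant '[{"linear":[-2,-0.3,0],"twist":0},{"linear":[-4,-0.6,0],"twist":0},{"linear":[-4,-0.6,10],"twist":0},{"linear":[-4,-0.6,35],"twist":0},{"linear":[-4,-0.6,65],"twist":0},{"linear":[-4,-0.6,90],"twist":0},{"linear":[-4,-0.6,105],"twist":0},{"linear":[-4,-0.6,109],"twist":0},{"linear":[-4,-0.6,109],"twist":0}]'
python3 - <<'E'
from h import *
c=grab('wrist');W=pts(c);z=W[...,2];m=(z>120)&(z<140)&(W[...,0]<552)&(W[...,0]>480)
k,l,s,ce=cv2.connectedComponentsWithStats(m.astype(np.uint8))
for i in range(1,k):
    if s[i,4]>10: print(ce[i].round(),s[i,4],np.median(W[l==i],axis=0).round(1))
E
python3 -m pendant '[{"linear":[0,8,0],"twist":0},{"linear":[-1,25,0],"twist":0},{"linear":[-3,55,0],"twist":-1},{"linear":[-5,92,0],"twist":-3},{"linear":[-8,132,0],"twist":-5},{"linear":[-10,172,0],"twist":-7},{"linear":[-13,210,0],"twist":-9},{"linear":[-15,242,0],"twist":-10},{"linear":[-17,265,0],"twist":-11},{"linear":[-18,279,0],"twist":-11.7},{"linear":[-18,284,0],"twist":-11.7},{"linear":[-18,284,0],"twist":-11.7},{"linear":[-18,284,0],"twist":-11.7}]'
python3 - <<'E'
from h import *
c=grab('wrist');W=pts(c);z=W[...,2];m=(z>120)&(z<140)&(W[...,0]<545)&(W[...,0]>480)
k,l,s,ce=cv2.connectedComponentsWithStats(m.astype(np.uint8))
for i in range(1,k):
    if s[i,4]>10: print(ce[i].round(),s[i,4],np.median(W[l==i],axis=0).round(1))
o=bot.get_obs();print(o['tool_pos'],o['contact_force'])
E
```

```text
time: 16.23
tool_pos: [535.6, -87.0, 196.3]
tcp_rot: [-3.141, 0.001, 0.154]
contact_force: [0.2, 0.8, -0.4]
grip_width: 19.9
[319. 208.] 168 [536.1 -86.6 128.8]
[316. 292.] 11 [ 546.5 -173.5  120.3]
time: 17.9
tool_pos: [517.8, 196.5, 196.7]
tcp_rot: [3.141, 0.0, -0.05]
contact_force: [-0.2, -0.1, -0.7]
grip_width: 19.8
[318. 205.] 172 [517.9 198.9 128.8]
[517.8786493  196.42968895 196.71314009] [ 0.33825495 -0.17731965 -1.34973834]
```

Bar B is back within 0.5 mm of where it started. Now box A: lower and probe.

```bash
python3 -m pendant '[{"linear":[0,2,-20],"twist":0},{"linear":[0,2,-50],"twist":0},{"linear":[0,2,-80],"twist":0},{"linear":[0,2,-100],"twist":0},{"linear":[0,2,-107],"twist":0},{"linear":[0,2,-109],"twist":0},{"linear":[0,2,-109],"twist":0}]'
python3 -m pendant '[{"linear":[-2,0,0],"twist":0},{"linear":[-4,0.2,0],"twist":0},{"linear":[-5.5,0.9,0],"twist":-0.8},{"linear":[-7,1.5,0],"twist":-1.5},{"linear":[-8.5,2.2,0],"twist":-2.3},{"linear":[-10,3,0],"twist":-3},{"linear":[-11.5,3.7,0],"twist":-3.8},{"linear":[-12.9,4.4,0],"twist":-4.6},{"linear":[-12.9,4.4,0],"twist":-4.6}]'
python3 -m pendant '[{"linear":[-1.4,0.8,0],"twist":-0.8},{"linear":[-2.8,1.6,0],"twist":-1.5},{"linear":[-4.3,2.4,0],"twist":-2.3}]'
```

```text
time: 18.82
tool_pos: [518.4, 198.9, 88.5]
tcp_rot: [-3.141, -0.001, -0.05]
contact_force: [0.3, -0.2, -0.3]
grip_width: 19.6
time: 19.95
tool_pos: [504.7, 203.3, 87.6]
tcp_rot: [3.141, 0.0, -0.13]
contact_force: [0.3, -0.4, -0.1]
grip_width: 19.6
time: 20.32
tool_pos: [500.5, 205.7, 87.7]
tcp_rot: [3.141, 0.0, -0.171]
contact_force: [0.8, -1.4, 0.3]
grip_width: 19.8
```

```bash
python3 -m pendant '[{"linear":[-2.8,1.8,0],"twist":-1.5},{"linear":[-5.6,3.6,0],"twist":-3},{"linear":[-8.2,5.3,0],"twist":-4.6}]'
python3 -m pendant '[{"linear":[-2.4,1.8,0],"twist":-1.4},{"linear":[-4.9,3.6,0],"twist":-2.8},{"linear":[-9.7,7.4,0],"twist":-5.7}]'
```

```text
time: 20.7
tool_pos: [492.2, 211.2, 87.7]
tcp_rot: [-3.142, -0.0, -0.253]
contact_force: [0.7, -0.9, -0.3]
grip_width: 19.7
time: 21.08
tool_pos: [482.8, 218.5, 87.8]
tcp_rot: [-3.141, -0.0, -0.353]
contact_force: [1.1, 0.1, 0.3]
grip_width: 19.9
```

Box A takes an even 1 N or so, so it's sound too. I'll open it wide.

```bash
python3 -m pendant '[{"linear":[-4.5,4.1,0],"twist":-2.9},{"linear":[-8.9,8.3,0],"twist":-5.7},{"linear":[-13,12.9,0],"twist":-8.6},{"linear":[-17,17.5,0],"twist":-11.4},{"linear":[-20.7,22.5,0],"twist":-14.3},{"linear":[-24.1,27.5,0],"twist":-17.2},{"linear":[-27.3,32.8,0],"twist":-20},{"linear":[-30.2,38.1,0],"twist":-22.9},{"linear":[-32.8,43.7,0],"twist":-25.8},{"linear":[-35.2,49.3,0],"twist":-28.6}]'
python3 -m pendant '[{"linear":[-2,5.8,0],"twist":-2.9},{"linear":[-3.8,11.6,0],"twist":-5.8},{"linear":[-5.2,17.5,0],"twist":-8.6},{"linear":[-6.5,23.5,0],"twist":-11.5},{"linear":[-7.3,29.6,0],"twist":-14.4},{"linear":[-8,35.7,0],"twist":-17.2},{"linear":[-8.2,41.8,0],"twist":-20.1},{"linear":[-8.2,47.9,0],"twist":-23},{"linear":[-7.8,54,0],"twist":-25.8},{"linear":[-7.2,60.1,0],"twist":-28.7},{"linear":[-6.2,66.1,0],"twist":-31.5},{"linear":[-5,72.1,0],"twist":-34.4},{"linear":[-3.5,78.1,0],"twist":-37.3},{"linear":[-3.5,78.1,0],"twist":-37.3},{"linear":[-3.2,74.1,0],"twist":-37.3},{"linear":[-3.2,74.1,0],"twist":-37.3}]'
```

```text
time: 22.32
tool_pos: [447.6, 268.0, 87.9]
tcp_rot: [-3.141, -0.0, -0.852]
contact_force: [0.3, 0.2, -0.3]
grip_width: 19.5
time: 24.32
tool_pos: [444.2, 341.3, 87.7]
tcp_rot: [3.141, -0.0, -1.501]
contact_force: [-0.1, 0.4, 0.5]
grip_width: 19.7
```

Now I'll lift off, hover over the weight and look.

```bash
python3 -m pendant '[{"linear":[0,0,10],"twist":0},{"linear":[0,0,35],"twist":0},{"linear":[0,0,65],"twist":0},{"linear":[0,0,90],"twist":4},{"linear":[3,5,105],"twist":12},{"linear":[8,13,112],"twist":22},{"linear":[14,22,112],"twist":32},{"linear":[20,32,112],"twist":42},{"linear":[26,42,112],"twist":52},{"linear":[32,51,112],"twist":62},{"linear":[37,59,112],"twist":72},{"linear":[40,64,112],"twist":80},{"linear":[42,66,112],"twist":86},{"linear":[42,66,112],"twist":86},{"linear":[42,66,112],"twist":86}]' 130
python3 - <<'E'
from h import *
c=grab('wrist','w3.png');W=pts(c);z=W[...,2]
hsv=cv2.cvtColor(c['frame'],cv2.COLOR_BGR2HSV)
m=(hsv[...,1]>110)&(hsv[...,0]>15)&(hsv[...,0]<32)
for nm,mm in (('top',m&(z>88)&(z<102)),('base',m&(z>15)&(z<25)&(abs(W[...,0]-486)<45)&(abs(W[...,1]-408)<45))):
    Q=W[mm]; print(nm,len(Q),Q.mean(0).round(1),Q.min(0).round(1),Q.max(0).round(1), cv2.minEnclosingCircle(Q[:,:2].astype(np.float32)))
o=bot.get_obs();print(o['tool_pos'],o['tcp_rot'])
s=grab('scene');t=grab('top','t2.png')
W=pts(t);z=W[...,2]
k,l,st,ce=cv2.connectedComponentsWithStats(cv2.morphologyEx(((abs(z-120)<6)&(W[...,0]>250)&(W[...,0]<750)&(abs(W[...,1])<350)).astype(np.uint8),cv2.MORPH_OPEN,np.ones((9,9))))
for i in range(1,k):
    if st[i,4]>500: print('box',cv2.minAreaRect(W[l==i][:,:2].astype(np.float32)))
E
```

```text
time: 26.2
tool_pos: [486.3, 407.7, 200.2]
tcp_rot: [-3.141, -0.0, -0.002]
contact_force: [-0.0, -0.2, -0.0]
grip_width: 45.2
top 329 [486.4 410.9  95.6] [477.1 400.2  88.4] [495.8 419.6  97.8] ((486.3746032714844, 409.9803161621094), 9.760087013244629)
base 899 [486.  415.8  21.8] [461.3 389.1  15.2] [511.6 435.4  24.7] ((486.0798645019531, 410.0165100097656), 25.525129318237305)
[486.31919464 407.65835723 200.076051  ] [-3.14150194e+00 -3.68269838e-04 -1.15597131e-03]
box ((628.8495483398438, 241.45315551757812), (141.099609375, 130.78001403808594), 87.40784454345703)
box ((637.8425903320312, -23.783851623535156), (130.743408203125, 140.234130859375), 8.69350814819336)
box ((633.0392456054688, -242.65203857421875), (140.0703125, 129.69876098632812), 86.84249877929688)
```

View pics/t2.png

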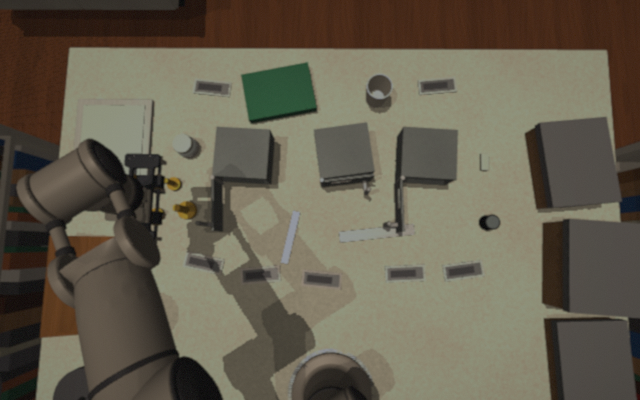

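View pics/w3.png

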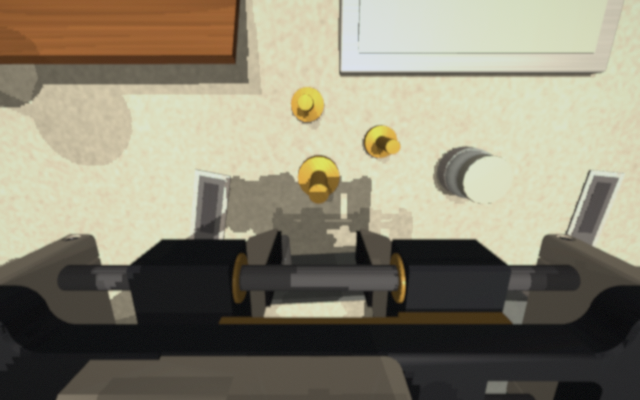

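The top view shows doors A (217,205) and C (402,205) wide open and B shut (368,187), and the boxes moved less than 1 mm. The wrist view shows the right weight at (318,180). Its base measures 51 mm across, its top is at z = 95.6, and it stands at (486.3,410). Next I'll grasp it.

```bash
python3 -m pendant '[{"linear":[0,2.2,-15],"twist":0},{"linear":[0,2.2,-45],"twist":0},{"linear":[0,2.2,-80],"twist":0},{"linear":[0,2.2,-108],"twist":0},{"linear":[0,2.2,-123],"twist":0},{"linear":[0,2.2,-129],"twist":0},{"linear":[0,2.2,-130],"twist":0},{"linear":[0,2.2,-130],"twist":0}]'
python3 -m pendant '[{"linear":[0,0,0],"twist":0},{"linear":[0,0,0],"twist":0},{"linear":[0,0,0],"twist":0},{"linear":[0,0,0],"twist":0},{"linear":[0,0,0],"twist":0},{"linear":[0,0,0],"twist":0}]' 255
python3 -m pendant '[{"linear":[0,0,2],"twist":0},{"linear":[0,0,8],"twist":0},{"linear":[0,0,20],"twist":0},{"linear":[0,0,45],"twist":0},{"linear":[0,0,80],"twist":0},{"linear":[0,0,115],"twist":0},{"linear":[0,0,145],"twist":0},{"linear":[0,0,160],"twist":0},{"linear":[0,0,164],"twist":0},{"linear":[0,0,164],"twist":0}]'
```

```text
time: 27.35
tool_pos: [486.9, 410.3, 70.7]
tcp_rot: [-3.141, -0.002, 0.001]
contact_force: [-0.2, -1.1, -0.7]
grip_width: 44.9
time: 28.1
tool_pos: [486.3, 410.0, 69.9]
tcp_rot: [-3.142, -0.0, 0.001]
contact_force: [-1.3, 0.7, 2.7]
grip_width: 18.6
time: 29.35
tool_pos: [486.0, 409.8, 232.8]
tcp_rot: [3.141, 0.001, 0.001]
contact_force: [0.3, -0.1, -5.0]
grip_width: 18.7
```

Lifted: 5 N of load and 18.6 mm grip width. I'll carry it to the middle of box B at (637,-24).

```bash
python3 -m pendant '[{"linear":[2,-6,0],"twist":0},{"linear":[7,-20,0],"twist":0},{"linear":[15,-44,0],"twist":0},{"linear":[26,-75,0],"twist":0},{"linear":[39,-112,0],"twist":0},{"linear":[53,-152,0],"twist":0},{"linear":[67,-193,0],"twist":0},{"linear":[81,-234,0],"twist":0},{"linear":[96,-275,0],"twist":0},{"linear":[110,-315,0],"twist":0},{"linear":[122,-351,0],"twist":0},{"linear":[133,-383,0],"twist":0},{"linear":[142,-408,0],"twist":0},{"linear":[148,-425,0],"twist":0},{"linear":[151,-433.7,0],"twist":0},{"linear":[151,-433.7,0],"twist":0},{"linear":[151,-433.7,0],"twist":0}]'
python3 -m pendant '[{"linear":[0,0,-4],"twist":0},{"linear":[0,0,-12],"twist":0},{"linear":[0,0,-22],"twist":0},{"linear":[0,0,-31],"twist":0},{"linear":[0,0,-36],"twist":0},{"linear":[0,0,-38],"twist":0},{"linear":[0,0,-38],"twist":0},{"linear":[0,0,-38],"twist":0}]'
python3 - <<'E'
from h import *
s=grab('scene');cv2.imwrite('pics/s3.png',cv2.resize(s['frame'][130:290,250:450],None,fx=4,fy=4,interpolation=2)[:600])
o=bot.get_obs();print(o['tool_pos'],o['contact_force'])
E
```

```text
time: 31.48
tool_pos: [637.1, -22.8, 233.8]
tcp_rot: [-3.141, 0.0, 0.001]
contact_force: [0.2, 0.5, -4.3]
grip_width: 18.8
time: 32.48
tool_pos: [637.6, -23.8, 196.1]
tcp_rot: [3.141, -0.001, 0.001]
contact_force: [0.6, 0.3, -4.5]
grip_width: 18.8
[637.52359711 -23.75390476 196.12239587] [-0.5787573   0.00854718 -5.06272235]
```

View pics/s3.png

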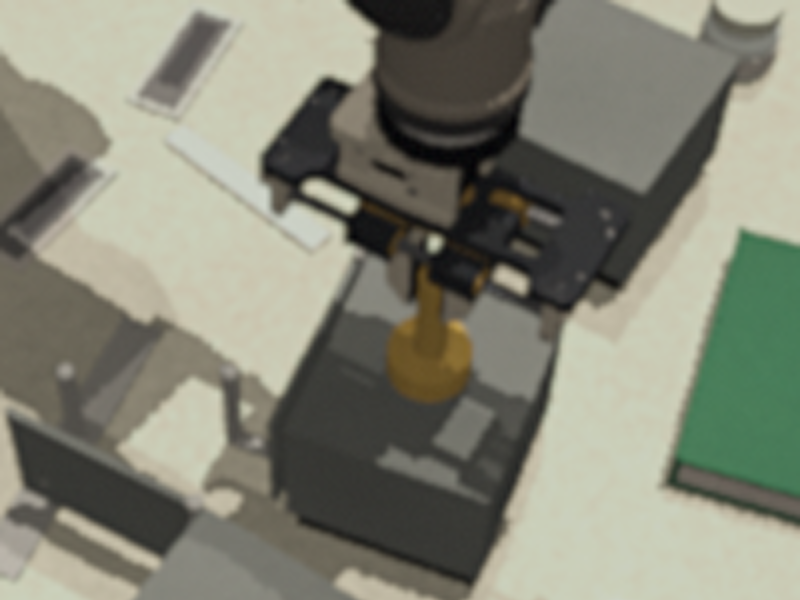

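The weight (crop (430,365)) hangs upright over the middle of box B. I'll lower it slowly until the box carries it.

```bash
python3 -m pendant '[{"linear":[0,0,-1],"twist":0},{"linear":[0,0,-2],"twist":0},{"linear":[0,0,-3],"twist":0},{"linear":[0,0,-4],"twist":0},{"linear":[0,0,-4.5],"twist":0},{"linear":[0,0,-5],"twist":0},{"linear":[0,0,-5],"twist":0}]'
python3 -m pendant '[{"linear":[0,0,-0.5],"twist":0},{"linear":[0,0,-1],"twist":0},{"linear":[0,0,-1],"twist":0}]'
```

```text
time: 33.4
tool_pos: [637.4, -23.7, 190.7]
tcp_rot: [3.142, -0.0, 0.001]
contact_force: [0.2, -0.6, -5.2]
grip_width: 18.6
time: 33.78
tool_pos: [637.4, -23.7, 190.0]
tcp_rot: [3.142, -0.0, 0.001]
contact_force: [-1.6, 0.9, -2.6]
grip_width: 18.5
```

```bash
python3 -m pendant '[{"linear":[0,0,-0.4],"twist":0},{"linear":[0,0,-0.7],"twist":0},{"linear":[0,0,-0.7],"twist":0}]'
python3 -m pendant '[{"linear":[0,0,0],"twist":0},{"linear":[0,0,0],"twist":0},{"linear":[0,0,0],"twist":0},{"linear":[0,0,0],"twist":0},{"linear":[0,0,0],"twist":0}]' 130
python3 -m pendant '[{"linear":[0,0,5],"twist":0},{"linear":[0,0,20],"twist":0},{"linear":[0,0,45],"twist":0},{"linear":[0,0,75],"twist":0},{"linear":[0,0,100],"twist":0},{"linear":[-10,0,120],"twist":0},{"linear":[-40,0,130],"twist":0},{"linear":[-80,0,130],"twist":0},{"linear":[-120,0,130],"twist":0},{"linear":[-160,0,130],"twist":0},{"linear":[-200,0,130],"twist":0},{"linear":[-230,0,130],"twist":0},{"linear":[-245,0,130],"twist":0},{"linear":[-250,0,130],"twist":0},{"linear":[-250,0,130],"twist":0},{"linear":[-250,0,130],"twist":0}]'
python3 - <<'E'
from h import *
t=grab('top');s=grab('scene','s4.png')
for n,c in (('t',t),('s',s)):
    W=pts(c);z=W[...,2];hsv=cv2.cvtColor(c['frame'],cv2.COLOR_BGR2HSV)
    m=(hsv[...,1]>110)&(hsv[...,0]>15)&(hsv[...,0]<32)&(abs(W[...,0]-637)<60)&(abs(W[...,1]+24)<60)
    for a,b in((130,146),(205,222)):
        Q=W[m&(z>a)&(z<b)]; print(n,a,len(Q),Q.mean(0).round(1) if len(Q) else '')
    k,l,st,ce=cv2.connectedComponentsWithStats(cv2.morphologyEx(((abs(z-120)<6)&(W[...,0]>250)&(W[...,0]<750)&(abs(W[...,1])<350)).astype(np.uint8),cv2.MORPH_OPEN,np.ones((9,9))))
    for i in range(1,k):
        if st[i,4]>500: print('box',[np.round(x,1) for x in cv2.minAreaRect(W[l==i][:,:2].astype(np.float32))])
E
```

```text
time: 34.15
tool_pos: [637.5, -23.7, 189.9]
tcp_rot: [3.141, -0.001, 0.001]
contact_force: [-3.6, -1.1, 5.3]
grip_width: 18.8
time: 34.78
tool_pos: [637.4, -23.7, 189.0]
tcp_rot: [-3.142, -0.0, 0.001]
contact_force: [0.1, -0.6, -0.4]
grip_width: 44.9
time: 36.78
tool_pos: [388.0, -23.8, 318.9]
tcp_rot: [-3.141, 0.0, 0.001]
contact_force: [0.0, 0.3, -0.6]
grip_width: 45.2
t 130 234 [631.5 -21.  139.8]
t 205 62 [636.3 -22.  213.6]
box [array([637.7, -23.7]), array([131.2, 139.8]), np.float64(8.4)]
box [array([ 632.6, -243. ]), array([140.7, 132.1]), np.float64(87.3)]
box [array([628.2, 241.1]), array([141.1, 130.4]), np.float64(88.4)]
s 130 256 [641.1 -29.6 139.7]
s 205 58 [638.9 -25.2 213.2]
box [array([629.2, 239.6]), array([144.7, 131.2]), np.float64(89.4)]
box [array([636.2, -24.1]), array([132.5, 146. ]), np.float64(8.4)]
box [array([ 632.5, -242.9]), array([142.1, 131.9]), np.float64(87.2)]
```

View pics/s4.png

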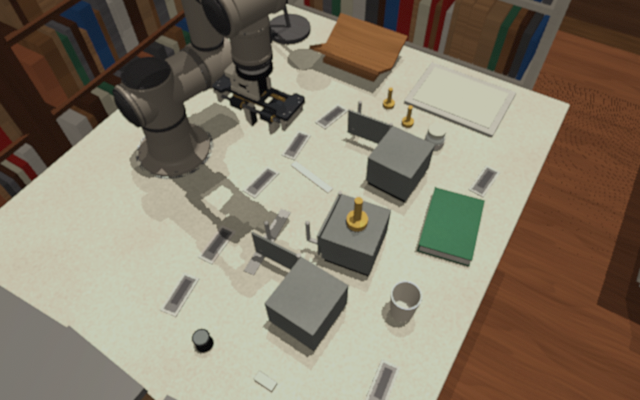

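In the scene view the weight stands upright in the middle of B's top (357,215), the other two doors are wide open, and the robot is clear. Handing in.

```bash
python3 -c "
from plant import bot
print(bot.get_obs()['time']); bot.close_job()"
```

```text
36.875
the job is handed in; nothing more can be done
```

The middle box is the one that binds, and the 95 mm brass weight now stands upright in the middle of its top. The job was handed in at 36.9 s.

- **Doors:** I swung each door with loosely set jaws hooked over its bar, so nothing was squeezed. The right door took an even 1.6–2 N and the left about 1 N, and both are open to about 1.45 rad. The middle door built to 4.2 N and then 6.4 N at about 0.12 rad, so I eased it back at once. Its bar came back to within 0.5 mm of its starting place.
- **Weight:** It was lowered until the box carried it, at about 5 N, then released. The two camera views put its top within about 2 mm of the box centre, and the arm was clear of everything when I handed in.
- **Checks that disagreed:**
    - Boxes: the last fits put all three within about 1 mm of where they started. The left box's angle read 1–2° off its earlier value. It had read unchanged just after its door was opened and nothing touched it later, so I take this to be a fitting error.
    - Middle door: there was an unexplained 3–4 N vertical reading while I pulled it. It went away on release.
    - Bystanders: I checked the other objects on the table only by eye in the last picture, and they looked untouched.

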